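Free a seized stopper from a slanted neck

ROBOT

A 6-joint arm with a two-finger parallel gripper is mounted at the origin on the work surface; the furniture and walls round the work are solid. World frame = base frame: x ahead of the robot, y to its left, z up, the work surface at z = 0. Lengths are in m, angles in rad, forces in N, time in s.
With the tool pointing down it reaches from about 0.35 to 0.775 m from the base axis. Payload 5.5 kg.
Tool frame: the origin (TCP) lies on the centre line of the jaws, within the pads' length; the fingertips stand 11 mm ahead of it and the grasp point (between the pads) lies 8 mm behind it; z points along the fingers, y is the line along which they close (so a half turn about z gives the same grasp; the last joint's range is limited). The gripper opens to 85 mm and grips with 20 to 120 N. Pads are 22 mm wide; open, the fingers measure 114 mm over their backs; the gripper's body (76 mm by 85 mm) begins 54 mm behind the grasp point. The pads swing forward as they close: fully open they stand 13 mm farther back than shut.
Start: joints at [-1.44, 0.313, 0.046, 1.304, 0, 1.431], TCP at [0.154, -0.554, 0.242] pointing down, gripper open.
Joint ranges: [-2.76, 2.76], [-0.86, 1.69], [-1.03, 1.26], [-2.2, 2.34], [-1.47, 1.5], [-3.14, 3.14]. Speed limits (rad/s): [2.57, 2.57, 3.14, 3.14, 3.14, 3.14].

INTERFACE

Orientations are given as a unit quaternion [w, x, y, z].
In Python, from workcell import get_state, eyes, env gives the robot as it stands.
- The arm moves only by the shell command python3 -m inch 'ROWS' [OPENING] [FORCE]. ROWS is JSON, one flat list of numbers, 4 for each row, row after row: the shift along the tool's x, y, z in cm, then the turn about the tool's z in rad. A call has exactly 5 rows; each row shifts and turns the commanded pose from where the row before left it, along the tool's axes as they then stand; what a row does not reach is not made up. A row lasts 1/12 s, in which the tool goes at most 41.7 mm and 7.16 degrees, less where a joint would pass 70% of its speed; a pose out of reach is approached as far as the arm can. A call is refused whole if a number of a shift passes 4.17 or a number of a turn 0.125, either way. A call with a gripper value outside its range is refused whole. OPENING is the opening, from -1 (shut) to 1 (fully open), set as the call begins (- or left out, the last holds). The fingers move at their own pace and stop on an object; FORCE is the grip in N (left out, the last holds). Time passes only in rows, so rows that do not move let the fingers close, or fill a call up. It gives the time, the measured TCP pose, the force, the opening and the grip force at its end, in the units of the state.
- get_state(): the state, without advancing time (a new reading comes with each control period).
- eyes.read_camera(name): name is "scene" or "top" or "wrist"; returns the picture (384x512x3 uint8, red, green, blue); there is no depth.
- eyes.camera_info(name): a dict with "fovy" (degrees; the focal length in pixels is half the picture's height over the tangent of half this angle, whatever the lens; pixels are square), "cx", "cy" (the principal point, pixels), "xyz" and "orientation" of the camera in the world. Camera axes: x right, y down, z forward; pixel columns grow to the right and rows downward; lengths in m; the calibration is good to about 2 mm. A picture is of the moment at which its call begins: read the wrist's pose just before it. camera_info takes no time and is no camera call; for the wrist camera it gives the pose at the moment of the call.
- env.hand_in(): hands the job in; it is judged then, once.
The state is a dict: "clock": time; "joint_pos": joint angles; "qvel": joint speeds; "tau": joint torques, N m; "tcp_pos": TCP position; "orientation": TCP orientation; "wrist_force": force on the tool from outside, world axes, zero at the start; "ft_torque": the same for the moment, N m; "finger_gap": finger opening in m; "grip_force": force on a finger pad.
Only numpy, scipy, OpenCV 4.12 (cv2) and the standard library are available. Lean on these libraries where they do the work, as an engineer would, in place of code of your own. Each camera call takes 0.05 s, during which the arm holds its last target. There are 200 camera calls.

TASK

The stopper in the slanted side neck of the steel vessel has seized in its taper. Twist it where it sits, either way, until it breaks free, then draw it straight out along the neck, lower it into the shallow metal tray before letting go, and leave it lying there. Do not disturb the calculator, vial, beaker or timer.

Things in the scene. Friction and masses are not known exactly. Their poses are not given: they have to be found in the camera images.
- vessel: Upright steel vessel, 104 mm across, on a round dark foot 130 mm across and bolted to the bench (it does not move); its centre neck is closed by a black cap 52 mm across, top at 170 mm, which stays on. Origin: centre of the foot's underside, z up. Its slanted side neck is on its -x side, which looks to the robot's left, within 25 degrees.
- neck: Slanted side neck, a steel tube 40 mm across. Origin: centre of its mouth, at (-57, 0, 148) mm in the vessel's frame; z points out along it, 35 degrees from vertical towards the vessel's -x; y is level. The stopper seized in it resists a straight pull; turning it about z takes about 0.15 N m, it is free after about 30 degrees either way, stops at 43, then slides out and is clear after 40 mm.
- stopper: White plastic taper stopper, 50 g, seized in the slanted neck with its axes along the neck's. Origin: centre of the underside of its square collar (32 x 32 x 5 mm), which rests on the neck's mouth; z points out. Below: taper plug 38 mm long (24 mm thick, narrowing to 17). Above: flat wing to grip, 14 mm thick (its y), 32 mm wide (its x), from z = 5 to 40 mm.
- tray: Shallow open aluminium tray, 150 (its x) x 130 (its y) x 24 mm high, walls and floor 3 mm, 0.9 kg, loose on the bench, to the left of the vessel as the robot sees it, either nearer to or farther from the robot than the calculator. Origin: centre of its underside, z up.
- calculator: Bystander: dark pocket calculator, 157 x 75 x 16 mm, lying beside the tray. Origin: centre of underside.
- vial: Bystander: small capped vial, 26 mm across, 50 mm high, standing between robot and vessel. Origin: centre of underside.
- beaker: Bystander: clear beaker, 61 mm across, 76 mm high, standing behind the vessel to its right. Origin: centre of underside.
- timer: Bystander: white bench timer, 66 x 62 x 18 mm, lying to the right of the vessel. Origin: centre of underside.
- monitor: Room furniture, fixed, not part of the job: computer monitor on the right of the bench. Its screen is an upright wall, 530 mm long and 22 mm thick, standing along world x about 60 mm left of the origin (from x = -10 to 520 mm near y = -260 mm), from 180 to 490 mm above the bench. An arm that starts to its right must go round its far end or over it. Origin: centre of its foot.
There are look-alikes about, which are no part of the job. What is shaped like the stopper but purple is not meant.

How it is judged:
By the outcome, as a careful person would: the job done as asked, in the order asked, and still so for the second after the job is handed in, with the robot touching nothing.
It also fails if it takes over 51 s, if anything falls off the work surface, if the arm or the gripper's body presses on something with over 40 N, if the wrist force passes 120 N, or if a joint passes its speed limit or range.

## Working session

There is one attempt and no reset: what is moved stays moved. The work goes in short steps, Python scripts to look and compute and a shell command to move; the robot and the scene stay as the last step left them, time stands still between calls to the robot, and variables do not carry over. Pictures are saved under pics/ and viewed, at most 10 in all, crops included, and the job is handed in when it is done.

```bash
ls; mkdir -p pics; python3 - <<'E'
from workcell import get_state, eyes, env
import cv2
s=get_state(); print(s)
for n in ("scene","top"):
    print(n,eyes.camera_info(n)); cv2.imwrite(f"pics/{n}0.png",eyes.read_camera(n)[:,:,::-1])
print(eyes.camera_info("wrist"))
E
```

```text
pics
{'clock': 0.0, 'joint_pos': array([-1.43961562e+00,  3.13991626e-01,  4.49611940e-02,  1.30360249e+00,
        9.43400133e-06,  1.43120669e+00]), 'qvel': array([ 0.00125864,  0.00074673, -0.00022977, -0.00113806,  0.00036144,
        0.00061318]), 'tau': array([ 2.83234685e-04, -4.80629110e+01,  2.98531008e+01,  1.94560160e-02,
       -2.48688120e-04, -5.31401952e-06]), 'tcp_pos': array([ 0.15373045, -0.55354918,  0.24140658]), 'orientation': array([-9.18269390e-04,  9.90849000e-01,  1.34971908e-01,  8.57789433e-06]), 'wrist_force': array([-0.15745852, -0.51630352, -0.28961195]), 'ft_torque': array([ 0.00554776,  0.00394712, -0.01423616]), 'grip_force': 0.0, 'finger_gap': 0.08552966259986956}
scene {'fovy': 48.717522323587566, 'cx': 253.17349680543524, 'cy': 196.13899004672876, 'xyz': array([0.04071502, 0.71651131, 1.13335706]), 'orientation': array([ 0.08933959, -0.25579865,  0.90755343, -0.32083058])}
top {'fovy': 54.147079237334935, 'cx': 256.7477214524042, 'cy': 194.31547240754168, 'xyz': array([ 0.24037388, -0.00410806,  1.10489517]), 'orientation': array([-0.08379286,  0.72250276, -0.68214002,  0.07518983])}
{'fovy': 62.55808637181521, 'cx': 256.0579146554836, 'cy': 188.19825141396785, 'xyz': array([ 0.23457667, -0.53104481,  0.37459374]), 'orientation': array([ 0.13171623,  0.7848906 , -0.59697202, -0.10110385])}
```

View pics/scene0.png

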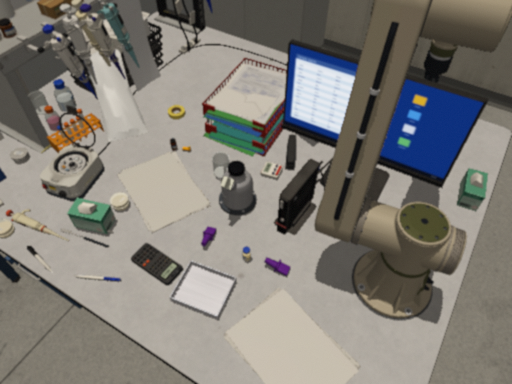

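View pics/top0.png

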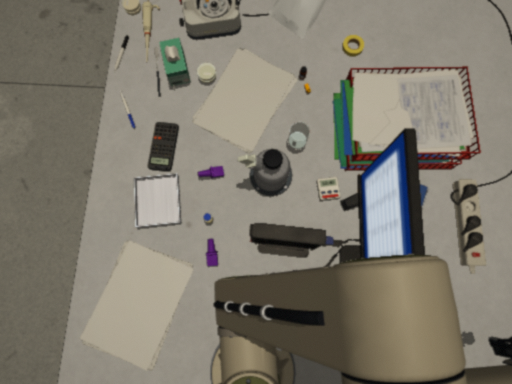

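```bash
cat > h.py <<'E'
import numpy as np, cv2
from scipy.spatial.transform import Rotation as R
from workcell import get_state, eyes, env
def rot(q): return R.from_quat(np.r_[q[1:],q[0]]).as_matrix()
def ray(ci,p,H=384):
    f=H/2/np.tan(np.radians(ci["fovy"])/2)
    d=rot(ci["orientation"])@np.array([(p[0]-ci["cx"])/f,(p[1]-ci["cy"])/f,1.])
    return np.array(ci["xyz"]),d/np.linalg.norm(d)
def onplane(ci,p,z):
    o,d=ray(ci,p); return o+d*(z-o[2])/d[2]
def tri(views):
    A=np.zeros((3,3));b=np.zeros(3);L=[ray(*v) for v in views]
    for o,d in L:
        P=np.eye(3)-np.outer(d,d);A+=P;b+=P@o
    x=np.linalg.solve(A,b)
    return x,[np.linalg.norm((np.eye(3)-np.outer(d,d))@(x-o)) for o,d in L]
def proj(ci,X,H=384):
    f=H/2/np.tan(np.radians(ci["fovy"])/2)
    c=rot(ci["orientation"]).T@(np.asarray(X)-ci["xyz"]); return c[:2]/c[2]*f+[ci["cx"],ci["cy"]]
def shift(target):
    "move from present TCP to target: cm in tool axes"
    s=get_state(); return rot(s["orientation"]).T@(np.asarray(target)-s["tcp_pos"])*100
E
python3 - <<'E'
from h import *
a=cv2.imread("pics/scene0.png")[135:225,185:275]; b=cv2.imread("pics/top0.png")[135:205,190:310]
A=cv2.resize(a,(400,400),interpolation=cv2.INTER_CUBIC);B=cv2.resize(b,None,fx=400/120,fy=400/120,interpolation=cv2.INTER_CUBIC)
B=cv2.copyMakeBorder(B,0,400-B.shape[0],0,0,cv2.BORDER_CONSTANT)
cv2.imwrite("pics/crop1.png",np.hstack([A,B]))
E
```

```text
(no output)
```

View pics/crop1.png

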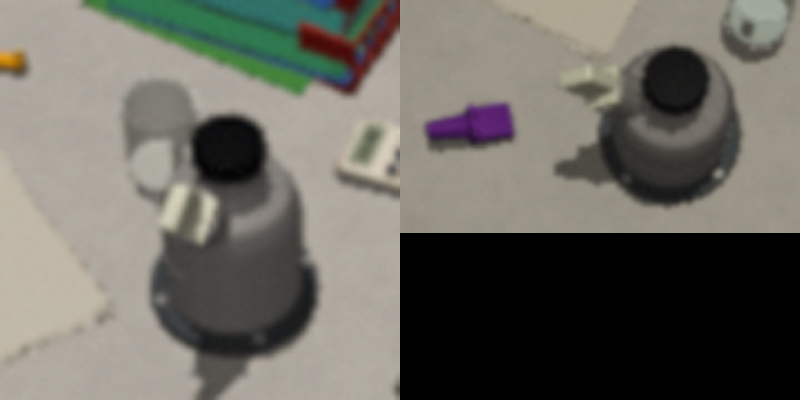

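The seized one is the off-white stopper at scene (228,183) / top (248,160), sitting in the vessel's side neck. The other two, at scene (208,236), (278,266) and top (210,172), (211,252), are purple and lie on the bench, so they are the look-alikes. The crop confirms this. The tray is at top (158,200), nearer than the calculator at (163,146). Next I'll triangulate.

```bash
cat > m1.py <<'E'
from h import *
S,T=eyes.camera_info("scene"),eyes.camera_info("top")
s=cv2.imread("pics/scene0.png");t=cv2.imread("pics/top0.png")
def blob(img,fn,x0,y0,x1,y1):
    c=img[y0:y1,x0:x1].astype(int);m=fn(c[...,2],c[...,1],c[...,0]).astype(np.uint8)
    n,l,st,ce=cv2.connectedComponentsWithStats(m);k=1+np.argmax(st[1:,4]);
    return ce[k]+[x0,y0],st[k],np.argwhere(l==k)[:,::-1]+[x0,y0]
white=lambda r,g,b:(r>165)&(r-b>8)
black=lambda r,g,b:(r+g+b<100)
ws=blob(s,white,218,172,236,194);wt=blob(t,white,236,150,258,170)
print("stopper",ws[0],ws[1],wt[0],wt[1],tri([(S,ws[0]),(T,wt[0])]))
bs=blob(s,black,225,155,250,180);bt=blob(t,black,255,145,290,170)
print("cap",bs[0],bs[1],bt[0],bt[1],tri([(S,bs[0]),(T,bt[0])]),onplane(T,bt[0],.165),onplane(S,bs[0],.16))
tr=lambda r,g,b:(np.minimum(np.minimum(r,g),b)>0)&(b>=r-2)&(r>120)
for im,C,box in((t,T,(128,168,188,234)),(s,S,(165,258,245,322))):
    _,st,pts=blob(im,tr,*box);r=cv2.minAreaRect(pts.astype(np.float32))
    print("tray",st,r); 
    for q in cv2.boxPoints(r): print(q,onplane(C,q,.024))
_,st,pts=blob(t,lambda r,g,b:(r+g+b<240),140,118,185,172);print("calc",st)
for q in cv2.boxPoints(cv2.minAreaRect(pts.astype(np.float32))): print(q,onplane(T,q,.016))
E
python3 m1.py
```

```text
stopper [221.43939394 183.46969697] [ 0  4  9 18 66] [243.45833333 156.75      ] [ 3  5  9  4 24] (array([0.55547267, 0.05465168, 0.16175682]), [np.float64(0.00013728234464145263), np.float64(0.00013728234464143138)])
cap [236.03278689 168.6010929 ] [  4   7  15  14 183] [272.08650519 159.29411765] [  8   5  19  20 289] (array([ 0.55286854, -0.0212314 ,  0.15940903]), [np.float64(0.0007222934008556726), np.float64(0.0007222934008556215)]) [ 0.55175463 -0.0209605   0.165     ] [ 0.55177775 -0.02079348  0.16      ]
tray [ 8 56  2  3  4] ((136.10000610351562, 225.2000274658203), (2.2360680103302, 0.8944271206855774), 63.43495178222656)
[135.20001 224.40002] [0.37810497 0.36367497 0.024     ]
[136.      224.00003] [0.37940214 0.36150308 0.024     ]
[137.      226.00003] [0.37375445 0.35784073 0.024     ]
[136.20001 226.40002] [0.37246015 0.36001081 0.024     ]
tray [59 41  2  4  5] ((224.3000030517578, 300.4000244140625), (0.8944271206855774, 3.130495071411133), 26.56505012512207)
[223.20001 301.6    ] [0.37950542 0.31904011 0.024     ]
[224.6     298.80002] [0.38086347 0.30999035 0.024     ]
[225.4     299.20004] [0.37827297 0.30982038 0.024     ]
[224.      302.00003] [0.37692727 0.31886519 0.024     ]
calc [   8    4   31   49 1031]
[147.06377 168.30539] [0.55128155 0.35279169 0.016     ]
[155.54027 120.27182] [0.70819216 0.34561816 0.016     ]
[178.98659 124.40939] [0.69848766 0.27103473 0.016     ]
[170.51009 172.44296] [0.54232512 0.28039854 0.016     ]
```

```bash
python3 -m inch '[0,0,-3.5,0, 0,0,-3.5,0, 0,0,-3.5,0, 0,0,-3.5,0, 0,0,-3.5,0]'; python3 -m inch '[0,0,-3.5,0, 0,0,-3.5,0, 0,0,-3.5,0, 0,0,-3.5,0, 0,0,-3.5,0]'
```

```text
clock: 0.52
tcp_pos: [0.1538, -0.5535, 0.4186]
orientation: [-0.0, 0.991, 0.135, 0.0]
wrist_force: [-0.6, -2.0, 0.1]
finger_gap: 0.0853
grip_force: 0.0
clock: 0.93
tcp_pos: [0.1404, -0.5082, 0.5583]
orientation: [-0.024, 0.991, 0.135, 0.004]
wrist_force: [-1.8, -9.3, 9.6]
finger_gap: 0.0854
grip_force: 0.0
```

```bash
python3 -m inch '[0,0,0,0, 2,-2.1,0,0, 2.4,-2.5,0,0, 2.4,-2.5,0,0, 2.4,-2.5,0,0]'; python3 -m inch '[2.4,-2.5,0,0, 2.4,-2.5,0,0, 2.4,-2.5,0,0, 2.4,-2.5,0,0, 2.4,-2.5,0,0]';python3 -c "
from h import *
s=get_state();print(s['joint_pos'],s['wrist_force'],s['tcp_pos'])"
```

```text
clock: 1.35
tcp_pos: [0.2028, -0.3851, 0.5689]
orientation: [-0.018, 0.991, 0.134, 0.004]
wrist_force: [0.8, 0.9, 1.0]
finger_gap: 0.0853
grip_force: 0.0
clock: 1.77
tcp_pos: [0.2849, -0.2321, 0.5753]
orientation: [-0.017, 0.991, 0.135, 0.004]
wrist_force: [0.8, -0.7, 0.3]
finger_gap: 0.0851
grip_force: 0.0
[-0.92214764  0.08343991  0.6130311   2.12716047  0.02364675  1.94890495] [ 0.79247344 -0.6959554   0.31320719] [ 0.28488752 -0.23205887  0.57528588]
```

```bash
python3 -m inch '[2.7,-2.6,0,0, 2.7,-2.6,0,0, 2.7,-2.6,0,0, 2.7,-2.6,0,0, 2.7,-2.6,0,0]'; python3 -m inch '[2.7,-2.6,0,0, 2.7,-2.6,0,0, 2.7,-2.6,0,0, 2.7,-2.6,0,0, 0,0,0,0]'; python3 -m inch '[0,0,2,-0.12, 0,0,2,-0.12, 0,0,2,-0.12, 0,0,2,-0.12, 0,0,2,-0.12]'; python3 -m inch '[0,0,0,-0.12, 0,0,0,-0.12, 0,0,0,-0.12, 0,0,0,-0.12, 0,0,0,-0.12]';  python3 -m inch '[0,0,0,-0.1, 0,0,0,0, 0,0,0,0, 0,0,0,0, 0,0,0,0]'; python3 - <<'E'
from h import *
s=get_state();print(s['joint_pos'],s['tcp_pos'],rot(s['orientation']))
w=eyes.camera_info("wrist");print(w,rot(w["orientation"])[:,2])
import pickle;pickle.dump(w,open("w1.pkl","wb"))
cv2.imwrite("pics/w1.png",eyes.read_camera("wrist")[:,:,::-1])
print(proj(w,[.555,.06,.165]),proj(w,[.552,-.021,.17]),proj(w,[.45,.3,.02]))
E
```

```text
clock: 2.18
tcp_pos: [0.3802, -0.0706, 0.5813]
orientation: [-0.017, 0.991, 0.135, 0.004]
wrist_force: [-0.1, -0.4, 0.8]
finger_gap: 0.085
grip_force: 0.0
clock: 2.6
tcp_pos: [0.4591, 0.0613, 0.5837]
orientation: [-0.019, 0.99, 0.138, 0.002]
wrist_force: [0.9, 0.0, -0.4]
finger_gap: 0.0854
grip_force: 0.0
clock: 3.02
tcp_pos: [0.456, 0.06, 0.4848]
orientation: [-0.016, 0.905, 0.424, 0.008]
wrist_force: [0.3, 0.0, -0.1]
finger_gap: 0.0856
grip_force: 0.0
clock: 3.43
tcp_pos: [0.4561, 0.0598, 0.4858]
orientation: [-0.012, 0.74, 0.673, 0.013]
wrist_force: [0.5, -0.8, 0.2]
finger_gap: 0.0856
grip_force: 0.0
clock: 3.85
tcp_pos: [0.4564, 0.0599, 0.4861]
orientation: [-0.012, 0.708, 0.706, 0.013]
wrist_force: [0.4, 0.4, -0.8]
finger_gap: 0.0857
grip_force: 0.0
[-0.06674462  0.14377434  0.43070567  1.85752028  0.03539618  1.50580649] [0.45641557 0.0599272  0.48605104] [[ 0.00170578  0.99999525  0.00256704]
 [ 0.99937528 -0.00179533  0.03529617]
 [ 0.03530061  0.00250523 -0.9993736 ]]
{'fovy': 62.55808637181521, 'cx': 256.0579146554836, 'cy': 188.19825141396785, 'xyz': array([0.45554714, 0.13993097, 0.62202787]), 'orientation': array([ 0.14878249,  0.9888684 , -0.00143632,  0.00099943])} [ 0.0015492  -0.29425548 -0.95572554]
[323.70306052 148.11466256] [319.18194673 201.7054176 ] [251.62982193  -9.29754573]
```

View pics/w1.png

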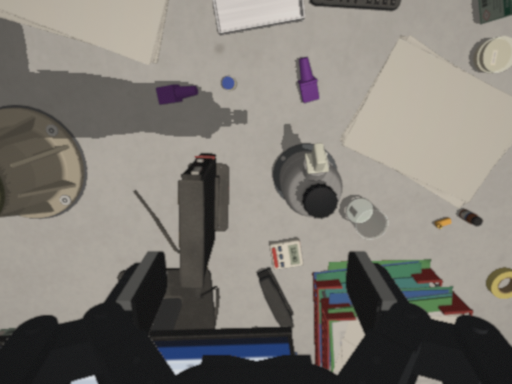

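```bash
cat > snap.py <<'E'
import sys,pickle
from h import *
w=eyes.camera_info("wrist");im=eyes.read_camera("wrist")[:,:,::-1]
pickle.dump(w,open(sys.argv[1]+".pkl","wb"));cv2.imwrite("pics/"+sys.argv[1]+".png",im)
s=get_state();print(s["tcp_pos"],proj(w,[.555,.06,.165]))
E
python3 -m inch '[0.8,1.5,3.7,0, 0.8,1.5,3.7,0, 0.8,1.5,3.7,0, 0.8,1.5,3.7,0, 0.8,1.5,3.7,0]'; python3 -m inch '[0,0,0,0, 0,0,0,0, 0,0,0,0, 0,0,0,0, 0,0,0,0]'; python3 snap.py wa;  python3 -m inch '[-1.5,1,0,0, -1.5,1,0,0, -1.5,1,0,0, -1.5,1,0,0, 0,0,0,0]'; python3 -m inch '[0,0,0,0, 0,0,0,0, 0,0,0,0, 0,0,0,0, 0,0,0,0]'; python3 snap.py wb
python3 -c "
import cv2,numpy as np
a=cv2.imread('pics/wa.png');b=cv2.imread('pics/wb.png');cv2.imwrite('pics/ab.png',np.hstack([a[0:384,112:512],b[:,112:512]]))"
```

```text
clock: 4.32
tcp_pos: [0.5323, 0.1069, 0.3013]
orientation: [-0.011, 0.707, 0.707, 0.014]
wrist_force: [0.5, 0.0, -0.6]
finger_gap: 0.0851
grip_force: 0.0
clock: 4.73
tcp_pos: [0.5326, 0.1062, 0.3053]
orientation: [-0.01, 0.707, 0.707, 0.015]
wrist_force: [0.3, -0.1, -0.4]
finger_gap: 0.0856
grip_force: 0.0
[0.53255143 0.10619034 0.30509367] [279.34086645 229.37208216]
clock: 5.2
tcp_pos: [0.5738, 0.0439, 0.3017]
orientation: [-0.01, 0.708, 0.706, 0.014]
wrist_force: [-1.4, -0.1, -0.6]
finger_gap: 0.0854
grip_force: 0.0
clock: 5.62
tcp_pos: [0.5717, 0.0471, 0.3013]
orientation: [-0.011, 0.707, 0.707, 0.014]
wrist_force: [0.0, 1.0, 0.3]
finger_gap: 0.0851
grip_force: 0.0
[0.57174042 0.04703403 0.30114961] [237.59089238 170.25870959]
```

View pics/ab.png

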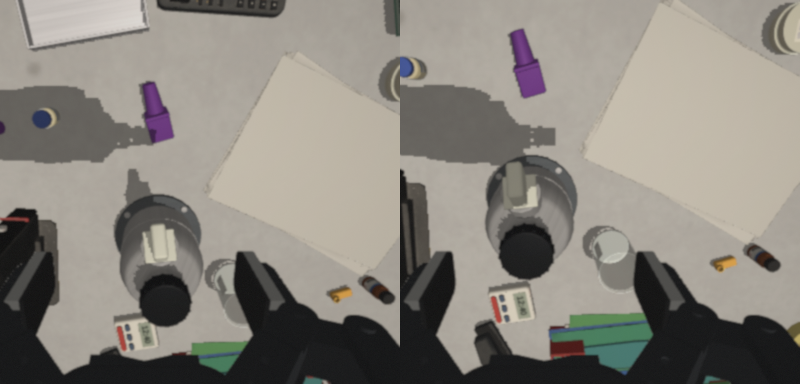

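```bash
python3 - <<'E'
import cv2,numpy as np
a=cv2.imread('pics/wa.png')[205:285,235:315];b=cv2.imread('pics/wb.png')[145:225,190:270]
cv2.imwrite('pics/abz.png',np.hstack([cv2.resize(x,(400,400),interpolation=cv2.INTER_CUBIC) for x in(a,b)]))
E
```

```text
(no output)
```

View pics/abz.png

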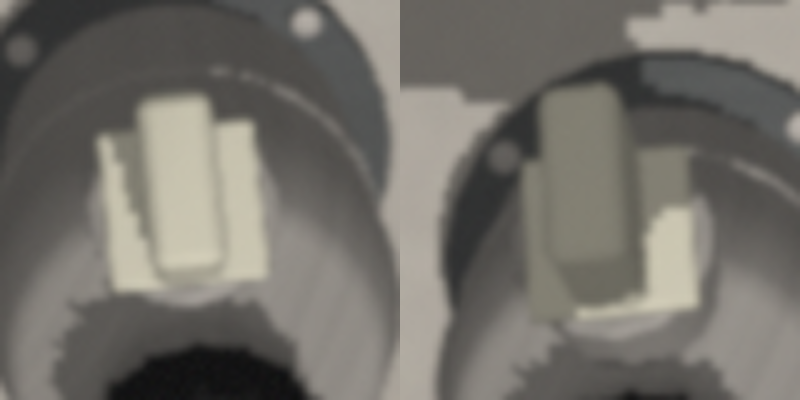

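The crops show the collar corners and the wing-top corners in both wrist views. I'll triangulate those.

```bash
python3 - <<'E'
from h import *
import pickle
a,b=[pickle.load(open(n+".pkl","rb")) for n in("wa","wb")]
PA=lambda x,y:(a,(235+x/5,205+y/5)); PB=lambda x,y:(b,(190+(x-400)/5,145+y/5))
col=[((97,135),(522,162)),((253,120),(690,148)),((270,277),(698,304)),((113,292),(530,320))]
win=[((138,97),(541,92)),((208,94),(613,86)),((221,264),(627,262)),((157,272),(555,265))]
for nm,L in(("collar",col),("wing",win)):
    X=[]
    for p,q in L:
        x,r=tri([PA(*p),PB(*q)]);X.append(x);print(nm,x.round(4),np.round(r,4))
    X=np.array(X);c=X.mean(0);ey=X[1]-X[0]+X[2]-X[3];ex=X[0]-X[3]+X[1]-X[2]
    print(" centre",c.round(4),"ey",ey.round(4)/2,np.linalg.norm(ey)/2,"ex",ex.round(4)/2,np.linalg.norm(ex)/2)
    if nm=="collar": c0=c
d=c-c0;print("axis",d.round(4),np.linalg.norm(d),np.degrees(np.arctan2(np.hypot(*d[:2]),d[2])),"heading",np.degrees(np.arctan2(d[1],d[0])))
V=np.array([.552,-.021]);m=c0[:2]-V;print("from vessel",np.linalg.norm(m),np.degrees(np.arctan2(m[1],m[0])))
E
```

```text
collar [0.5313 0.0477 0.1442] [0.0001 0.0001]
collar [0.5636 0.0499 0.1419] [0.0001 0.0001]
collar [0.5654 0.026  0.1639] [0.0001 0.0001]
collar [0.5343 0.023  0.164 ] [0.0001 0.0001]
 centre [0.5486 0.0367 0.1535] ey [ 0.03165  0.0026  -0.0012 ] 0.03176092677995166 ex [-0.0024   0.02435 -0.0209 ] 0.032176513057248134
wing [0.5388 0.0675 0.1703] [0.0001 0.0001]
wing [0.5515 0.0692 0.1732] [0.0002 0.0002]
wing [0.5538 0.0416 0.186 ] [0.0002 0.0002]
wing [0.5421 0.0424 0.1901] [0.0003 0.0003]
 centre [0.5465 0.0552 0.1799] ey [ 0.0122   0.00045 -0.0006 ] 0.012236979970748916 ex [-0.0028  0.0263 -0.0163] 0.031065160901794727
axis [-0.0021  0.0185  0.0264] 0.03233072940581643 35.22697607307067 heading 96.50764025109186
from vessel 0.0577601945644963 93.32534447152273
```

```bash
python3 -m inch '[0,-1.2,0,-0.087, 0,-1.2,0,0, 0,0,0,0, 0,0,0,0, 0,0,0,0]' ; python3 -c "
from h import *
print(shift([.547,.051,.22]),shift([.547,.051,.166]))
s=get_state();print(s['tcp_pos'],rot(s['orientation']),s['joint_pos'])"
```

```text
clock: 6.08
tcp_pos: [0.5485, 0.0456, 0.301]
orientation: [-0.011, 0.676, 0.737, 0.014]
wrist_force: [-0.6, 0.2, 0.9]
finger_gap: 0.0856
grip_force: 0.0
[ 0.26693234 -0.15231359  8.11010832] [ 0.07904511 -0.18843435 13.50671778]
[0.54845429 0.0456163  0.30096747] [[-0.08696668  0.99620457  0.00364002]
 [ 0.99560342  0.08678542  0.0352436 ]
 [ 0.03479393  0.00668903 -0.99937212]] [-0.0817393   0.25212662  0.10550966  1.42342862  0.03543054  1.40205723]
```

```bash
python3 -m inch '[0,-0.2,3,0, 0,0,3,0, 0,0,2,0, 0,0,0,0, 0,0,0,0]' -0.1 40; python3 -c "
from h import *
print(shift([.547,.051,.166]))"
```

```text
clock: 6.5
tcp_pos: [0.5459, 0.0482, 0.22]
orientation: [-0.012, 0.676, 0.737, 0.013]
wrist_force: [-0.2, -0.3, 0.2]
finger_gap: 0.0383
grip_force: 0.0
[0.08057415 0.11362252 5.40837139]
```

```bash
python3 -m inch '[0.1,0.1,2,0, 0,0,1.8,0, 0,0,1.6,0, 0,0,0,0, 0,0,0,0]'; python3 -m inch '[0,0,0,0, 0,0,0,0, 0,0,0,0, 0,0,0,0, 0,0,0,0]' -0.9 30;  python3 -c "
from h import *
s=get_state();print(shift([.547,.051,.166]),s['ft_torque'])"; python3 snap.py wc
```

```text
clock: 6.92
tcp_pos: [0.548, 0.051, 0.168]
orientation: [-0.011, 0.676, 0.737, 0.014]
wrist_force: [-0.1, -0.2, 0.3]
finger_gap: 0.038
grip_force: 0.0
clock: 7.33
tcp_pos: [0.5481, 0.0512, 0.1686]
orientation: [-0.01, 0.676, 0.737, 0.015]
wrist_force: [-2.6, 1.2, 6.4]
finger_gap: 0.0134
grip_force: 34.1
[-0.01898669 -0.11337576  0.2579889 ] [ 0.1469855   0.27512066 -0.03152829]
[0.54810916 0.05121296 0.16860539] [273.02681531 244.69038074]
```

View pics/wc.png

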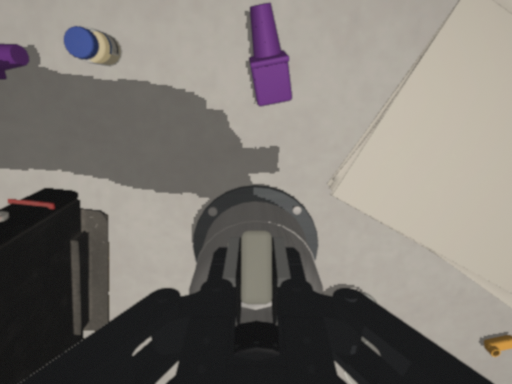

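```bash
python3 -m inch '[0,0,-0.1,0.06, 0,0,0,0.06, 0,0,0,0.06, 0,0,0,0.06, 0,0,0,0]' -0.9 20;  python3 -c "
from h import *
s=get_state();print(s['ft_torque'])"; python3 -m inch '[0,0,0,0.06, 0,0,0,0.06, 0,0,0,0.06, 0,0,0,0, 0,0,0,0]'; python3 -c "
from h import *
s=get_state();print(s['ft_torque'])"; python3 snap.py wd
```

```text
clock: 7.8
tcp_pos: [0.5517, 0.0518, 0.1701]
orientation: [-0.01, 0.759, 0.651, 0.017]
wrist_force: [6.4, 3.4, 0.8]
finger_gap: 0.0136
grip_force: 56.5
[ 0.56821846 -1.98033455  0.82689108]
clock: 8.22
tcp_pos: [0.5534, 0.052, 0.1706]
orientation: [-0.01, 0.813, 0.582, 0.017]
wrist_force: [9.0, 3.6, -1.4]
finger_gap: 0.0137
grip_force: 91.5
[ 0.40762122 -3.46696423  1.82993384]
[0.55338152 0.05200635 0.17057095] [255.40760921 242.55343831]
```

```bash
python3 -m inch '[0,0,0,0, 0,0,0,0, 0,0,0,0, 0,0,0,0, 0,0,0,0]' -0.35 20;  python3 -c "
from h import *
s=get_state();print(s['ft_torque'])"; python3 snap.py we; python3 -c "
import cv2,numpy as np
cv2.imwrite('pics/dez.png',np.hstack([cv2.resize(cv2.imread('pics/%s.png'%n)[180:330,180:330],(400,400),interpolation=cv2.INTER_CUBIC) for n in('wd','we')]))"
```

```text
clock: 8.68
tcp_pos: [0.5469, 0.0509, 0.1676]
orientation: [-0.014, 0.815, 0.58, 0.011]
wrist_force: [0.5, 0.7, -0.7]
finger_gap: 0.0281
grip_force: 0.0
[-0.03381305  0.07954405 -0.01419261]
[0.54693497 0.05087407 0.16762311] [267.40506996 239.36608964]
```

View pics/dez.png

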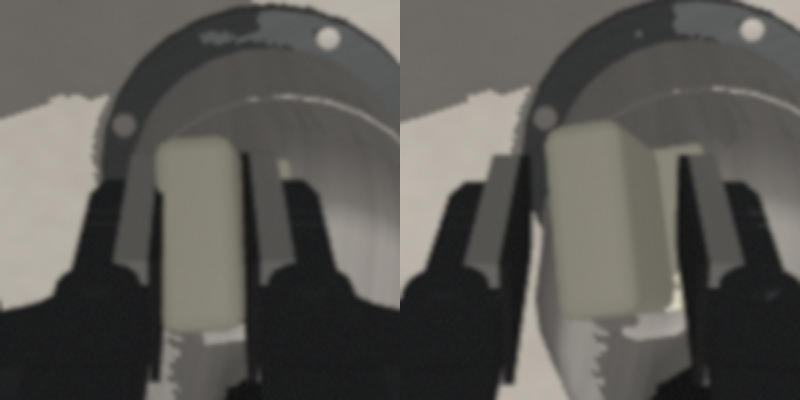

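```bash
python3 -m inch '[0,0,0,0, 0,0,0,0, 0,0,0,0.06, 0,0,0,0.06, 0,0,0,0.06]' -0.55 20;  python3 -m inch '[0,0,0,0.06, 0,0,0,0.06, 0,0,0,0, 0,0,0,0, 0,0,0,0]'; python3 -c "
from h import *
s=get_state();print(s['ft_torque'],s['joint_pos'])"
```

```text
clock: 9.15
tcp_pos: [0.5505, 0.0505, 0.1688]
orientation: [-0.012, 0.864, 0.504, 0.013]
wrist_force: [7.5, -2.6, -1.7]
finger_gap: 0.0197
grip_force: 39.5
clock: 9.57
tcp_pos: [0.5519, 0.0506, 0.1697]
orientation: [-0.012, 0.891, 0.453, 0.013]
wrist_force: [8.3, -0.8, 0.2]
finger_gap: 0.0193
grip_force: 52.7
[-0.52034278 -2.58665731  1.15857012] [-0.0718469   0.29414877 -0.16149034  1.10509514  0.03473605  2.12949835]
```

```bash
python3 -m inch '[0,0,0,0.06, 0,0,0,0.06, 0,0,0,0.06, 0,0,0,0, 0,0,0,0]'; python3 -c "
from h import *
s=get_state();print(s['ft_torque'])"; python3 -m inch '[0,0,0,0, 0,0,0,0, 0,0,0,0, 0,0,0,0, 0,0,0,0]' -0.2; python3 snap.py wf; python3 -c "
import cv2,numpy as np
cv2.imwrite('pics/fz.png',cv2.resize(cv2.imread('pics/wf.png')[180:330,180:330],(500,500),interpolation=cv2.INTER_CUBIC))"
```

```text
clock: 9.98
tcp_pos: [0.5537, 0.0509, 0.1711]
orientation: [-0.013, 0.928, 0.371, 0.014]
wrist_force: [10.2, 1.5, 2.9]
finger_gap: 0.0197
grip_force: 78.3
[-0.5163185  -3.14194291  1.2326841 ]
clock: 10.4
tcp_pos: [0.5479, 0.0514, 0.1685]
orientation: [-0.016, 0.929, 0.37, 0.009]
wrist_force: [2.3, 2.3, 5.8]
finger_gap: 0.0345
grip_force: 2.8
[0.54785078 0.05138864 0.16848006] [254.82564426 238.32647232]
```

View pics/fz.png

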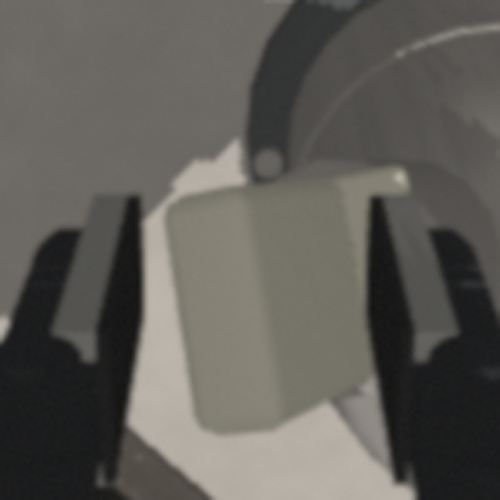

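```bash
python3 - <<'E'
from h import *
import pickle
w=pickle.load(open("wf.pkl","rb"))
P=lambda x,y:ray(w,(180+x*.3,180+y*.3))[1]
ex=np.array([-.0714,.816,-.574]);ey=np.array([.996,.087,0])
for a,b in(((168,218),(196,415)),((248,195),(277,415))):
    n=np.cross(P(*a),P(*b));print(np.degrees(np.arctan(-(ex@n)/(ey@n))))
E
```

```text
35.02877197269115
36.66692852008353
```

```bash
python3 -m inch '[0,0,0,-0.12, 0,0,0,-0.12, 0,0,0,-0.1, 0,0,0,0, 0,0,0,0]' -0.3 20; python3 -m inch '[0,0,0,0, 0,0,0,0, 0,0,0,-0.06, 0,0,0,-0.06, 0,0,0,-0.06]' -0.5;  python3 -m inch '[0,0,0,-0.06, 0,0,0,-0.06, 0,0,0,-0.06, 0,0,0,-0.06, 0,0,0,-0.06]';python3 -m inch '[0,0,0,-0.06, 0,0,0,-0.02, 0,0,0,0, 0,0,0,0, 0,0,0,0]';  python3 -c "
from h import *
s=get_state();print(s['ft_torque'])"; python3 snap.py wg
```

```text
clock: 10.87
tcp_pos: [0.5461, 0.0509, 0.167]
orientation: [-0.015, 0.854, 0.52, 0.009]
wrist_force: [-1.1, -0.3, -0.5]
finger_gap: 0.0301
grip_force: 0.0
clock: 11.28
tcp_pos: [0.5469, 0.051, 0.1678]
orientation: [-0.013, 0.802, 0.597, 0.011]
wrist_force: [0.4, 0.1, 1.4]
finger_gap: 0.0216
grip_force: 0.7
clock: 11.7
tcp_pos: [0.5468, 0.0508, 0.1677]
orientation: [-0.012, 0.704, 0.71, 0.013]
wrist_force: [0.1, -0.0, 1.1]
finger_gap: 0.0213
grip_force: 4.3
clock: 12.12
tcp_pos: [0.5471, 0.0509, 0.1678]
orientation: [-0.011, 0.676, 0.737, 0.014]
wrist_force: [0.2, -1.1, -0.2]
finger_gap: 0.0215
grip_force: 4.9
[-0.22989936 -0.08008354 -0.15356636]
[0.54715558 0.05098149 0.16778146] [275.27524538 245.16302639]
```

```bash
python3 -m inch '[0,0,0,0, 0,0,0,0, 0,0,0,0, 0,0,0,0, 0,0,0,0]' -0.9 60; python3 -c "
from h import *
s=get_state();print(s['ft_torque'],s['tcp_pos'],rot(s['orientation']).T@np.array([-.05,.5714,.819]))"
```

```text
clock: 12.58
tcp_pos: [0.5475, 0.0509, 0.1681]
orientation: [-0.011, 0.676, 0.737, 0.014]
wrist_force: [0.0, -1.3, 2.2]
finger_gap: 0.0128
grip_force: 60.4
[-0.37358998  0.04904788 -0.16266375] [0.54745143 0.05092893 0.16807484] [ 0.60158449  0.00473243 -0.79864426]
```

Closed flush (gap 13 mm). Gentle trial pull first.

```bash
python3 -m inch '[0.12,0,-0.16,0, 0.12,0,-0.16,0, 0.12,0,-0.16,0, 0,0,0,0, 0,0,0,0]'; python3 -m inch '[0.3,0,-0.4,0, 0.3,0,-0.4,0, 0.3,0,-0.4,0, 0,0,0,0, 0,0,0,0]'
```

```text
clock: 13.0
tcp_pos: [0.5469, 0.052, 0.1694]
orientation: [-0.01, 0.676, 0.737, 0.011]
wrist_force: [6.8, -11.1, -17.9]
finger_gap: 0.0128
grip_force: 59.9
clock: 13.42
tcp_pos: [0.5445, 0.0565, 0.1747]
orientation: [-0.011, 0.677, 0.736, 0.005]
wrist_force: [14.4, -25.2, -54.0]
finger_gap: 0.013
grip_force: 59.9
```

```bash
python3 snap.py wh; python3 - <<'E'
from h import *
for n in("wc","wd","wg","wh"):
    c=cv2.imread(f"pics/{n}.png").astype(int)[200:330,225:295];m=((c[...,2]-c[...,0]>8)&(c[...,2]>80)).astype(np.uint8)
    k,l,st,ce=cv2.connectedComponentsWithStats(m);o=np.argsort(-st[1:,4])[:2]+1
    print(n,st[o]+[225,200,0,0,0],ce[o]+[225,200])
s=get_state();print(s['tcp_pos'],rot(s['orientation'])[:,2],s['wrist_force'],s['ft_torque'])
E
```

```text
[0.54448018 0.05650859 0.17468437] [278.67129715 248.85740418]
wc [[ 241  230   31   80 2381]
 [ 293  207    2    6   10]] [[256.03191936 269.26207476]
 [293.6        209.5       ]]
wd [[ 238  230   34   79 2308]
 [ 236  308   11   22  110]] [[255.21057192 268.89038128]
 [241.4        320.97272727]]
wg [[ 233  227   48   84 3326]
 [ 288  228    3    3    4]] [[256.99849669 269.52826218]
 [289.25       229.        ]]
wh [[ 241  230   30   80 2251]
 [ 284  241    3    6   15]] [[256.10661928 268.86183918]
 [285.06666667 243.66666667]]
[0.54448018 0.05650859 0.17468437] [-0.00941162  0.02261561 -0.99969993] [ 14.45427188 -24.49473303 -54.43253315] [-4.72508238 -3.71074605  0.39161662]
```

```bash
python3 - <<'E'
from h import *
import pickle
for n in("wa","wb","wc","wg","wh"):
    w=pickle.load(open(n+".pkl","rb"));c=cv2.imread(f"pics/{n}.png").astype(int);m=((c[...,2]-c[...,1]>30)&(c[...,0]-c[...,1]>30)).astype(np.uint8);m[:,:200]=0
    k,l,st,ce=cv2.connectedComponentsWithStats(m);o=np.argmax(st[1:,4])+1
    print(n,ce[o].round(1),st[o],onplane(w,ce[o],.013),w["xyz"])
s=get_state();print(s['tcp_pos'],s['wrist_force'],s['joint_pos'],s['tau'])
E
```

```text
wa [268.7 114.4] [256  83  29  59 956] [0.55067978 0.1565405  0.013     ] [0.53110426 0.18620021 0.44129266]
wb [238.4  66.7] [ 224   30   33   67 1237] [0.54965844 0.1561824  0.013     ] [0.57049389 0.12716199 0.43720823]
wc [268.3  59.5] [ 251    4   40  101 2764] [0.55009726 0.15751851 0.013     ] [0.53935982 0.13088657 0.30453731]
wg [270.   59.1] [ 252    3   41  102 2786] [0.55010621 0.15758291 0.013     ] [0.53889895 0.13069152 0.30369975]
wh [274.2  64.6] [ 257   10   40   99 2641] [0.55008958 0.15741716 0.013     ] [0.53806774 0.13792836 0.30965761]
[0.54448018 0.05650859 0.17468437] [ 14.45427188 -24.49473303 -54.43253315] [-0.05504868  0.29587205 -0.14606321  1.13950555  0.0220653   1.43279943] [ 13.90638381 -73.42483521  40.17547488   7.85430282   6.87038407
   0.3895444 ]
```

```bash
python3 -m inch '[-0.3,0,0.4,0, -0.35,0,0.5,0, 0,0,0,0, 0,0,0,0, 0,0,0,0]'; python3 -c "
from h import *
s=get_state();print(s['ft_torque'],s['tcp_pos'],rot(s['orientation'])[:,2])"
```

```text
clock: 13.88
tcp_pos: [0.546, 0.0556, 0.1733]
orientation: [-0.011, 0.676, 0.737, 0.012]
wrist_force: [4.6, -7.4, -15.2]
finger_gap: 0.0127
grip_force: 61.2
[-1.36446622 -1.06051156 -0.0168905 ] [0.54603287 0.05558857 0.17327983] [-6.47891756e-04  3.28137733e-02 -9.99461273e-01]
```

```bash
python3 snap.py wi; python3 - <<'E'
from h import *
import pickle
u=np.array([-.05,.5714,.819]);ex=np.array([-.0714,.816,-.574]);ey=np.array([.996,.087,0]);c0=np.array([.5486,.0367,.1535])
def pl(w,p,s):
    o,d=ray(w,p);x=o+d*((s-5)/1000-u@(o-c0))/(u@d)-c0;return np.array([ex@x,ey@x])*1000
w=pickle.load(open("wf.pkl","rb"));F=[pl(w,(180+x*.3,180+y*.3),40) for x,y in((168,205),(248,190),(277,420),(197,428))]
a=pickle.load(open("wa.pkl","rb"));A=[pl(a,(235+x/5,205+y/5),40) for x,y in((138,97),(208,94),(221,264),(157,272))]
for q in(A,F):
    q=np.array(q);v=q[0]+q[1]-q[2]-q[3];h=q[1]+q[2]-q[0]-q[3];print(q.round(1).tolist(),q.mean(0),np.linalg.norm(v)/2,np.linalg.norm(h)/2,np.degrees(np.arctan2(v[1],v[0])),np.degrees(np.arctan2(-h[0],h[1])))
for n in("wc","wh","wi"):
    c=cv2.imread(f"pics/{n}.png").astype(int)[200:340,225:295];g=c.sum(2)
    m=((c[...,2]-c[...,0]>8)&(c[...,2]>80));col=m[:, 20:42].mean(1);r=np.where(col>.5)[0];wd=m[45:85].sum(1);print(n,r.min()+200,r.max()+200,m.sum(),wd.mean())
E
```

```text
[0.54603211 0.05558195 0.17326384] [275.8468346  248.48759613]
[[15.6, -7.0], [15.0, 5.9], [-15.7, 5.2], [-16.1, -6.2]] [-0.28991302 -0.5316356 ] 31.20113512346259 12.157074729563009 -0.10690445013356055 0.16553341322163445
[[15.5, 3.5], [8.2, 13.9], [-15.1, -3.7], [-8.4, -13.8]] [ 0.03488318 -0.03488255] 29.328046197076677 12.402117516757441 36.43584703081823 34.35889498476194
wc 231 308 2404 31.0
wh 230 308 2271 29.05
wi 230 309 2310 29.05
```

```bash
python3 -m inch '[0,0,0,0, 0,0,0,0, 0.3,0,-0.4,0, 0.3,0,-0.4,0, 0,0,0,0]' -0.9 115; python3 -m inch '[0,0,0,0, 0,0,0,0, 0,0,0,0, 0,0,0,0, 0,0,0,0]'; python3 - <<'E'
from h import *
s=get_state();print(s['ft_torque'],s['tcp_pos'],rot(s['orientation'])[:,2])
im=eyes.read_camera("scene")[:,:,::-1];S=eyes.camera_info("scene");print(proj(S,[.5486,.0367,.1535]))
c=im[140:220,180:280];cv2.imwrite("pics/sc2.png",cv2.resize(c,(800,600),interpolation=cv2.INTER_CUBIC))
b=im[165:205,205:245].astype(int);m=((b[...,2]>150)&(b[...,2]-b[...,0]>8)).astype(np.uint8);k,l,st,ce=cv2.connectedComponentsWithStats(m);print(st[1:]+[205,165,0,0,0],ce[1:]+[205,165])
E
```

```text
clock: 14.35
tcp_pos: [0.5458, 0.0593, 0.1775]
orientation: [-0.011, 0.676, 0.736, 0.01]
wrist_force: [4.2, -4.2, -4.6]
finger_gap: 0.0118
grip_force: 121.8
clock: 14.77
tcp_pos: [0.5462, 0.0631, 0.1849]
orientation: [-0.011, 0.675, 0.737, 0.014]
wrist_force: [0.8, -0.4, -0.6]
finger_gap: 0.0116
grip_force: 122.6
[-0.01332062 -0.06976346  0.02689759] [0.5461973  0.06306927 0.18485004] [ 0.00376975  0.03556753 -0.99936017]
[226.72623516 182.29930057]
[[205 167  17  38 445]
 [237 182   8   5  23]] [[211.20449438 188.83595506]
 [240.65217391 184.39130435]]
```

```bash
python3 -m inch '[0.6,0,-0.8,0, 0.6,0,-0.8,0, 0.6,0,-0.8,0, 0.6,0,-0.8,0, 0,0,0,0]' -0.9 80; python3 snap.py wj; python3 - <<'E'
from h import *
for n in("wc","wi","wj"):
    c=cv2.imread(f"pics/{n}.png").astype(int)[200:340,225:295]
    m=((c[...,2]-c[...,0]>8)&(c[...,2]>80));col=m[:, 20:42].mean(1);r=np.where(col>.5)[0];print(n,r.min()+200,r.max()+200,m.sum())
E
```

```text
clock: 15.23
tcp_pos: [0.5451, 0.0867, 0.2197]
orientation: [-0.01, 0.675, 0.738, 0.015]
wrist_force: [-0.2, -0.6, -0.4]
finger_gap: 0.0117
grip_force: 122.6
[0.54485038 0.08616125 0.21861386] [267.47009553 257.09698721]
wc 231 308 2404
wi 230 309 2310
wj 200 303 2371
```

```bash
python3 - <<'E'
from h import *
S,T=eyes.camera_info("scene"),eyes.camera_info("top")
t=[(135,177),(179,174),(182,225),(137,228)]; s=[(171,299),(197,263),(237,279),(215,317)]
# refine: largest bright blob
img=cv2.imread("pics/top0.png")[165:240,125:195];g=cv2.cvtColor(img,6)
for th in(165,175,185,195):
    n,l,st,ce=cv2.connectedComponentsWithStats((g>th).astype(np.uint8));k=1+np.argmax(st[1:,4]);print(th,st[k]+[125,165,0,0,0],(ce[k]+[125,165]).round(1))
for p in t: print("T",onplane(T,p,.024).round(3))
for p in s: print("S",onplane(S,p,.024).round(3))
for i in((0,0),(1,1),(2,2),(3,3)): print(tri([(T,t[i[0]]),(S,s[i[1]])]))
print(get_state()['joint_pos'])
E
```

```text
165 [ 138  177   41   49 1752] [157.7 201. ]
175 [ 138  178   41   47 1687] [157.6 201.1]
185 [148 179  30  45 833] [163.5 201.2]Traceback (most recent call last):
  File "<stdin>", line 7, in <module>
    return _wrapfunc(a, 'argmax', axis=axis, out=out, **kwds)
    return bound(*args, **kwds)
ValueError: attempt to get argmax of an empty sequence
```

```bash
python3 - <<'E'
from h import *
S,T=eyes.camera_info("scene"),eyes.camera_info("top")
t=[(135,177),(179,174),(182,225),(137,228)]; s=[(171,299),(197,263),(237,279),(215,317)]
print("floor centre",onplane(T,(157.7,201),.003))
for p in t: print("T",onplane(T,p,.024).round(3))
for p,q in zip(t,s): x,r=tri([(T,p),(S,q)]);print("S",onplane(S,q,.024).round(3),x.round(3),np.round(r,4))
print(get_state()['joint_pos'],get_state()['tcp_pos'],shift([.44,.29,.219]))
E
```

```text
floor centre [0.45501555 0.31249065 0.003     ]
T [0.52  0.383 0.024]
T [0.537 0.252 0.024]
T [0.384 0.228 0.024]
T [0.368 0.357 0.024]
S [0.509 0.389 0.024] [0.519 0.386 0.011] [0.0044 0.0044]
S [0.515 0.258 0.024] [0.531 0.253 0.01 ] [0.0095 0.0095]
S [0.385 0.24  0.024] [0.388 0.232 0.006] [0.0018 0.0018]
S [0.373 0.368 0.024] [0.373 0.363 0.01 ] [0.004 0.004]
[-0.00743567  0.26820031 -0.07400119  1.22305181  0.03531219  1.47498509] [0.54485038 0.08616125 0.21861386] [21.22053268 -8.64553277  0.61936755]
```

```bash
python3 -m inch '[3.6,-1.2,0,0, 3.6,-1.2,0,0, 3.6,-1.2,0,0, 3.6,-1.2,0,0, 3.6,-1.2,0,0]' -0.9 80; python3 -m inch '[3.6,-1.2,0,0, 0,0,0,0, 0,0,0,0, 0,0,0,0, 0,0,0,0]'; python3 -c "
from h import *
print(shift([.453,.308,.22]),shift([.453,.308,.07]))"; python3 - <<'E'
from h import *
im=eyes.read_camera("scene")[:,:,::-1];S=eyes.camera_info("scene");print(proj(S,[.453,.27,.16]))
w=eyes.read_camera("wrist")[:,:,::-1]
cv2.imwrite("pics/chk.png",np.hstack([cv2.resize(im[180:330,120:270],(400,400),interpolation=cv2.INTER_CUBIC),cv2.resize(w[:,64:448],(400,400))]))
E
```

```text
clock: 15.7
tcp_pos: [0.4677, 0.2605, 0.2227]
orientation: [-0.011, 0.676, 0.737, 0.014]
wrist_force: [0.5, 1.0, -1.3]
finger_gap: 0.0114
grip_force: 122.6
clock: 16.12
tcp_pos: [0.454, 0.2931, 0.2237]
orientation: [-0.011, 0.676, 0.737, 0.014]
wrist_force: [-0.1, -0.1, 0.4]
finger_gap: 0.0115
grip_force: 122.5
[1.47461058 0.02709686 0.42473526] [ 0.95950508 -0.05628172 15.41565633]
[207.9175228  251.36648535]
```

View pics/chk.png

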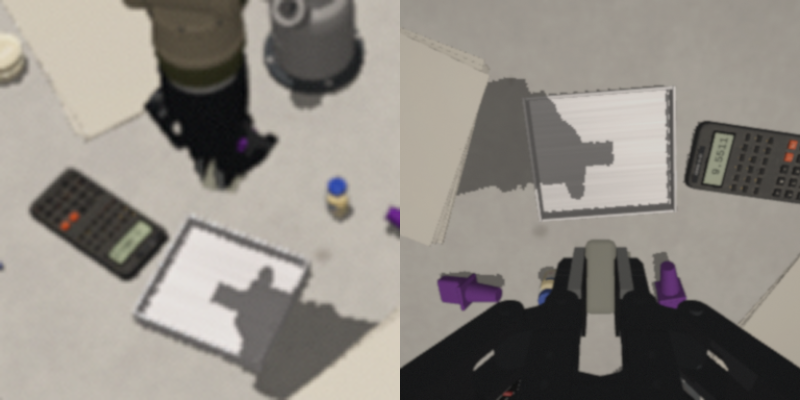

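The stopper is held at wrist (256,265) and the neck is empty. The tray rim corners are at wrist px (184,93), (325,84), (328,202), (199,209).

```bash
python3 - <<'E'
from h import *
w=eyes.camera_info("wrist");X=[]
for a,b in((525,97),(672,87),(675,210),(541,218)):
    x=onplane(w,(64+(a-400)*.96,b*.96),.024);X.append(x);print(x.round(3))
X=np.array(X);print(X.mean(0),[np.linalg.norm(X[i]-X[i-1]) for i in range(4)])
print(get_state()['tcp_pos'])
E
```

```text
[0.375 0.364 0.024]
[0.517 0.386 0.024]
[0.539 0.26  0.024]
[0.395 0.239 0.024]
[0.45630413 0.31238106 0.024     ] [np.float64(0.12645871308655046), np.float64(0.14326687849085223), np.float64(0.1269847726118879), np.float64(0.14572688389718116)]
[0.45420447 0.29285745 0.2238055 ]
```

```bash
python3 -m inch '[0.25,0.05,3,0, 0.25,0.05,3,0, 0.25,0.05,3,0, 0.25,0.05,3,0, 0.25,0.05,2.5,0]' -0.9 40; python3 -m inch '[0,0,0,0, 0,0,0,0, 0,0,0,0, 0,0,0.4,0, 0,0,0,0]'; python3 -m inch '[0,0,0.4,0, 0,0,0,0, 0,0,0.4,0, 0,0,0,0, 0,0,0,0]'
```

```text
clock: 16.63
tcp_pos: [0.4555, 0.3105, 0.0776]
orientation: [-0.011, 0.676, 0.736, 0.013]
wrist_force: [0.4, 0.2, -1.1]
finger_gap: 0.0117
grip_force: 122.5
clock: 17.05
tcp_pos: [0.4566, 0.3122, 0.0769]
orientation: [-0.01, 0.676, 0.737, 0.015]
wrist_force: [-0.7, -0.0, -0.4]
finger_gap: 0.0111
grip_force: 122.5
clock: 17.47
tcp_pos: [0.4551, 0.3122, 0.0673]
orientation: [-0.011, 0.676, 0.737, 0.014]
wrist_force: [0.6, -0.3, 0.5]
finger_gap: 0.0117
grip_force: 122.5
```

```bash
python3 -m inch '[0,0,0.4,0, 0,0,0,0, 0,0,0.4,0, 0,0,0,0, 0,0,0,0]'; python3 -m inch '[0,0,0.3,0, 0,0,0,0, 0,0,0.3,0, 0,0,0,0, 0,0,0,0]' 
```

```text
clock: 17.88
tcp_pos: [0.4557, 0.313, 0.0613]
orientation: [-0.011, 0.676, 0.737, 0.015]
wrist_force: [-3.5, -0.9, 13.0]
finger_gap: 0.0116
grip_force: 124.4
clock: 18.3
tcp_pos: [0.4574, 0.3155, 0.0592]
orientation: [-0.011, 0.675, 0.737, 0.018]
wrist_force: [-8.2, 2.1, 34.1]
finger_gap: 0.0118
grip_force: 128.3
```

```bash
python3 -m inch '[0,0,0,0, 0,0,0,0, 0,0,0,0, 0,0,0,0, 0,0,0,0]' -0.71 20
```

```text
clock: 18.72
tcp_pos: [0.4575, 0.316, 0.0588]
orientation: [-0.011, 0.675, 0.737, 0.019]
wrist_force: [-7.8, 4.0, 30.4]
finger_gap: 0.0129
grip_force: 74.3
```

```bash
python3 -m inch '[0.4,0,0,0, 0.4,0,0,0, 0.4,0,0.1,0, 0.4,0,0.2,0, 0,0,0,0]' -0.69 20; python3 -m inch '[0.4,0,0.3,0, 0.4,0,0.3,0, 0.4,0,0.4,0, 0,0,0,0, 0,0,0,0]'; python3 snap.py wk;  python3 - <<'E'
from h import *
c=cv2.imread("pics/wk.png").astype(int);m=((c[...,2]-c[...,0]>8)&(c[...,2]>80)).astype(np.uint8);m[:,:225]=0;m[:,295:]=0;m[:200]=0
k,l,st,ce=cv2.connectedComponentsWithStats(m);o=np.argsort(-st[1:,4])[:3]+1;print(st[o],ce[o])
E
```

```text
clock: 19.13
tcp_pos: [0.4549, 0.3294, 0.0518]
orientation: [-0.01, 0.675, 0.737, 0.015]
wrist_force: [0.4, -0.7, 6.6]
finger_gap: 0.0133
grip_force: 35.1
clock: 19.55
tcp_pos: [0.4533, 0.3417, 0.0414]
orientation: [-0.011, 0.675, 0.737, 0.014]
wrist_force: [0.9, 0.6, 3.2]
finger_gap: 0.0136
grip_force: 35.4
[0.45328852 0.34160429 0.04146647] [ 460.88170602 1101.19499261]
[[ 234  237   45  119 3941]
 [ 270  200   25    6   88]
 [ 285  242   10    6   35]] [[255.93377315 301.47627506]
 [282.125      201.56818182]
 [290.48571429 244.62857143]]
```

```bash
python3 -m inch '[0,0,0.4,0, 0,0,0.4,0, 0,0,0,0, 0,0,0.4,0, 0,0,0,0]';python3 -m inch '[-0.1,0,0.4,0, 0,0,0,0, 0,0,0,0, 0,0,0,0, 0,0,0,0]'
```

```text
clock: 20.02
tcp_pos: [0.4542, 0.3444, 0.031]
orientation: [-0.012, 0.675, 0.738, 0.017]
wrist_force: [0.7, 6.4, 8.9]
finger_gap: 0.0131
grip_force: 38.1
clock: 20.43
tcp_pos: [0.4547, 0.3429, 0.027]
orientation: [-0.011, 0.675, 0.737, 0.017]
wrist_force: [0.3, 4.9, 7.8]
finger_gap: 0.0137
grip_force: 38.7
```

```bash
python3 -m inch '[-0.1,0,0.3,0, 0,0,0,0, 0,0,0.3,0, 0,0,0,0, 0,0,0,0]'; python3 -m inch '[0,0,0,0, 0,0,0,0, 0,0,0,0, 0,0,0,0, 0,0,0,0]' -0.5 20; python3 -m inch '[0,0,-0.5,0, 0,0,-1,0, 0,0,-2,0, 0,0,-3,0, 0,0,-3,0]' -0.4; python3 -m inch '[-1,0,-3,0, -1,0,-3,0, -1,0,-3,0, 0,0,0,0, 0,0,0,0]'; python3 snap.py wl;  python3 - <<'E'
from h import *
import pickle
w=pickle.load(open("wl.pkl","rb"));c=cv2.imread("pics/wl.png").astype(int);print(get_state()["finger_gap"])
m=((c[...,2]-c[...,0]>8)&(c[...,2]>70)).astype(np.uint8)
k,l,st,ce=cv2.connectedComponentsWithStats(m)
for i in np.argsort(-st[1:,4])[:6]+1: print(st[i],onplane(w,ce[i],.02).round(3))
S,T=eyes.camera_info("scene"),eyes.camera_info("top");im=eyes.read_camera("scene")[:,:,::-1].astype(int);tp=eyes.read_camera("top")[:,:,::-1].astype(int)
for C,i in((S,im),(T,tp)):
    m=((i[...,2]-i[...,0]>14)&(i[...,2]>150)).astype(np.uint8);k,l,st,ce=cv2.connectedComponentsWithStats(m);
    print([(st[j].tolist(),onplane(C,ce[j],.02).round(3).tolist()) for j in range(1,k) if st[j,4]>15 and np.hypot(*(onplane(C,ce[j],.02)[:2]-[.456,.312]))<.09])
    cv2.imwrite(f"pics/fin{len(i)}{'S' if C is S else 'T'}.png",i)
E
```

```text
clock: 20.85
tcp_pos: [0.4548, 0.3424, 0.021]
orientation: [-0.012, 0.675, 0.737, 0.017]
wrist_force: [0.7, 5.5, 7.0]
finger_gap: 0.0135
grip_force: 39.8
clock: 21.27
tcp_pos: [0.4526, 0.3396, 0.0189]
orientation: [-0.011, 0.676, 0.737, 0.013]
wrist_force: [-0.5, 0.1, -0.4]
finger_gap: 0.0211
grip_force: 0.0
clock: 21.68
tcp_pos: [0.4523, 0.3361, 0.1156]
orientation: [-0.011, 0.676, 0.737, 0.013]
wrist_force: [0.2, 0.0, -0.1]
finger_gap: 0.0256
grip_force: 0.0
clock: 22.1
tcp_pos: [0.4568, 0.3037, 0.2066]
orientation: [-0.01, 0.676, 0.737, 0.017]
wrist_force: [-0.8, -0.3, 0.2]
finger_gap: 0.0255
grip_force: 0.0
[0.45583528 0.30354016 0.20465836] [347.36560302 500.3053346 ]
0.02576465483553911
[     0      0    512    384 140055] [0.453 0.313 0.02 ]
[355 140  30  52 970] [0.576 0.32  0.02 ]
[342 350  28  34 402] [0.606 0.045 0.02 ]
[432 145  25  26 325] [0.65  0.334 0.02 ]
[158 351  13  18 119] [0.364 0.044 0.02 ]
[378 340  17  17  86] [0.642 0.088 0.02 ]
[([201, 276, 11, 11, 67], [0.46, 0.289, 0.02]), ([193, 290, 9, 8, 45], [0.459, 0.336, 0.02])]
[([141, 195, 10, 7, 47], [0.46, 0.346, 0.02]), ([157, 194, 12, 8, 71], [0.463, 0.294, 0.02])][ WARN:0@1.792] global loadsave.cpp:1063 imwrite_ Unsupported depth image for selected encoder is fallbacked to CV_8U.
```

```bash
python3 - <<'E'
from h import *
S,T=eyes.camera_info("scene"),eyes.camera_info("top")
C={}
for C_,n,f in((S,"s","pics/fin384S.png"),(T,"t","pics/fin384T.png")):
    i=cv2.imread(f).astype(int);m=((i[...,2]-i[...,0]>14)&(i[...,2]>150)).astype(np.uint8);k,l,st,ce=cv2.connectedComponentsWithStats(m)
    P=[ce[j] for j in range(1,k) if st[j,4]>15 and np.hypot(*(onplane(C_,ce[j],.02)[:2]-[.456,.312]))<.09];P.sort(key=lambda p:onplane(C_,p,.02)[1]);C[n]=P
for a,b in zip(C["s"],C["t"]): print(tri([(S,a),(T,b)]))
a=cv2.imread("pics/top0.png").astype(int);b=cv2.imread("pics/fin384T.png").astype(int);d=np.abs(a-b).sum(2)
for n,(x0,y0,x1,y1) in dict(calc=(145,118,182,173),vial=(202,212,214,225),beaker=(288,124,308,152),timer=(316,176,342,202),purple=(196,165,225,180)).items(): print(n,d[y0:y1,x0:x1].mean().round(1),(d[y0:y1,x0:x1]>120).sum())
E
```

```text
(array([0.45922314, 0.29182879, 0.02673783]), [np.float64(0.001958335709267819), np.float64(0.0019583357092679506)])
(array([0.4550961 , 0.34135246, 0.03392302]), [np.float64(0.0016711736761482608), np.float64(0.0016711736761481706)])
calc 17.8 0
vial 21.7 0
beaker 24.1 0
timer 25.6 0
purple 19.1 0
```

```bash
python3 -c "
from workcell import env
print(env.hand_in())"
```

```text
the job is handed in; nothing more can be done
None
```

The stopper was twisted free (about 36°), drawn out along the neck and laid in the tray, and the job was handed in (no verdict came back) after about 22 s with the arm clear. In the top view the calculator, vial, beaker and timer had not moved. The first pull still met about 60 N and moved the stopper only a few millimetres; after I eased off and gripped harder, it slid out freely.

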